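Clear a jammed relay feed tube into the reject box

TASK

The relay feed tube on this meter bench is jammed. Open the red reject box by pulling up the recessed paddle in its lid, tip the feed tube as far as it goes with its lever so that its foot swings out over the open box, and push all the relays stuck in it down and out into the box with the orange-handled push rod. Put the rod back standing in its holder, swing the tube back upright, put the black relays lying on the blue mat into the box too (in any order once it is open), and shut the lid until it latches; leave the white relay and everything else on the bench where they are.

Things in the scene. Friction and masses are not known exactly. Their poses are not given: they have to be found in the camera images.
- stand: the feed magazine's fixed stand; origin on the bench directly under the upright tube, +x towards the reject box (the way the foot swings), +y towards its aluminium column (30 mm square, centre 50 mm out, 232 mm high), z up. The tube's pivot lies along y, 208 mm above the origin; upright, the tube's foot is 118 mm above the bench, just over a steel foot plate.
- tube (a joint): tilt of the feed tube about its pivot, rad: 0 upright, grows as the foot swings to the stand's +x (and the mouth and lever to -x); stop at 0.70 rad. Stiff: it stays where it is left (friction 0.12 N m).
- tube_mouth (a point): centre of the tube's open upper end, 17 mm above the pivot; z points up along the tube, x and y as the stand's when upright. The tube is clear plastic, open at both ends; bore 17 mm (along x) x 14.5 mm (along y), wall 2 mm; the top 10 mm is a white flare about 27 x 25 mm wide at the rim.
- tube_foot (a point): centre of the tube's open lower end, 107 mm below the mouth along the tube, 90 mm below the pivot; axes as at the mouth. A steel leaf spring in the wall leans into the lowest 17 mm of the bore: the lowest relay sticks on it, about 11 mm above the foot, even when the tube is tipped; pushing a relay past it takes about 2 to 8 N.
- lever_grip (a point): middle of the black lever handle that tips the tube: a cylinder 22 mm across and 32 mm long, in line with the tube's length, 52 mm above the pivot and 82 mm to the +y side of the tube; it turns with the tube about the pivot. z along the handle.
- rbox: the red reject box, fixed: 160 x 160 mm outside, 90 mm high without the lid, walls and floor 4 mm; origin at the centre of its underside on the bench, x away from the tube (its front wall faces the tube), lid hinge along y at its far (+x) rim, z up. It stands so that the tipped tube's foot is over its front part.
- lid (a joint): opening of the red lid, rad: 0 shut, 1.45 fully open. 160 x 160 mm, 5 mm thick, hinged along y over the box's far (+x) rim, 90 mm above the bench. Stays at any angle (5 to 7 N at the front edge moves it). When shut a hook on the paddle holds it; press its front edge fully down with up to about 12 N to snap it shut again: latched it reads under 0.015, resting on the latch over 0.05.
- paddle (a joint): angle of the paddle latch in the lid, rad: 0 lying flush in its recess, grows as its free end is pulled up, stop at 0.9; sprung back to 0 (1.5 N at the free end to start, 2.5 N at 0.25). The hook lets go at about 0.25, and only then can the lid be raised; pulling on up by the paddle then raises the lid.
- paddle_grip (a point): pinch point on the paddle, 10 mm from its free end: a black plate flush with the lid, 34 mm wide (y), 56 mm long (x), with 11 mm deep side flanges; hinged along y 46 mm to -x of this point, 9 mm from the lid's front edge. It lies in a pan 73 mm long, 92 mm wide (29 mm free on either side), floor 24 mm below the lid's underside. Axes turn with the paddle, z out of its face.
- rod: the push rod, 162 mm, 80 g: steel shaft 8 mm across and 113 mm long from the tip, then a steel stop collar 26 mm across and 4 mm thick, then an orange handle 16 mm across and 45 mm long. Origin at the tip, z towards the handle, whose middle is 140 mm from the tip. With the collar down on the tube's flare, the tip stands about 6 mm out of the foot. It starts in its holder.
- holder: the rod's holder: an upright aluminium tube, 27 mm across outside, bore 15 mm, 122 mm high, on a round base 72 mm across; origin under its centre on the bench. The rod stands in it with the collar on its rim, the tip 9 mm above the bench.
- jam1: an electromechanical relay, black plastic block with fine brass pins, 12.5 x 15 x 28 mm over the pins, 16 g; origin at its centre; stuck in the lower part of the feed tube at the start, long side along the tube, one on top of the other. Three of them, jam1 lowest
- jam2: an electromechanical relay, black plastic block with fine brass pins, 12.5 x 15 x 28 mm over the pins, 16 g; origin at its centre; stuck in the lower part of the feed tube at the start, long side along the tube, one on top of the other. Three of them, jam1 lowest
- jam3: an electromechanical relay, black plastic block with fine brass pins, 12.5 x 15 x 28 mm over the pins, 16 g; origin at its centre; stuck in the lower part of the feed tube at the start, long side along the tube, one on top of the other. Three of them, jam1 lowest
- spill1: an electromechanical relay, black plastic block with fine brass pins, 12.5 x 15 x 28 mm over the pins, 16 g; origin at its centre; lying on the blue mat (2 mm thick) at the start, pins down, x along its length, 12.5 mm wide along y, 15 mm high. One to three of them are there
- spill2: an electromechanical relay, black plastic block with fine brass pins, 12.5 x 15 x 28 mm over the pins, 16 g; origin at its centre; lying on the blue mat (2 mm thick) at the start, pins down, x along its length, 12.5 mm wide along y, 15 mm high. One to three of them are there
- spill3: an electromechanical relay, black plastic block with fine brass pins, 12.5 x 15 x 28 mm over the pins, 16 g; origin at its centre; lying on the blue mat (2 mm thick) at the start, pins down, x along its length, 12.5 mm wide along y, 15 mm high. One to three of them are there
- white_relay: a good relay of the same size in a white case, lying on the mat: to be left alone. Origin at its centre.
- din_module: white rail-mount module, 66 x 54 x 85 mm, left: leave alone. Origin under its centre.
- driver: screwdriver lying at the right: leave alone. Origin under its middle.
- probe: black optical probe head, 32 mm across, 38 mm high: leave alone. Origin under its centre.
- screw_jar: small clear jar with yellow cap, 54 mm across, 60 mm high: leave alone. Origin under its centre.
Not all that is in view belongs to the job. Leave any green look-alike of the holder alone.

How it is judged:
By the outcome, as a careful person would: the job done as asked, in the order asked, and still so for the second after the job is handed in, with the robot touching nothing.
Of spill1, spill2, spill3 only 1 to 3 are there at a start; the rules pass over those that are not, and their reading is None.
At some moment in a run one of spill1, spill2, spill3 may be knocked a few centimetres aside while the robot is not near it.
It also fails if it takes over 210 s, if anything falls off the work surface, if the arm or the gripper's body presses on something with over 40 N, if the wrist force passes 120 N, or if a joint passes its speed limit or range.

ROBOT

A 7-joint arm with a two-finger parallel gripper is mounted at the origin on the work surface. World frame = base frame: x ahead of the robot, y to its left, z up, the work surface at z = 0. Lengths are in m, angles in rad, forces in N, time in s.
With the tool pointing down it reaches from about 0.35 to 0.9 m from the base axis. Payload 19.9 kg.
Tool frame: the origin (TCP) lies between the finger pads; the fingertips stand 19 mm ahead of it and the grasp point (between the pads) is the TCP; z points along the fingers, y is the line along which they close (so a half turn about z gives the same grasp; the last joint's range is limited). The gripper opens to 94 mm and grips with 3 to 60 N. Pads are 16 mm wide; open, the fingers measure 119 mm over their backs; the gripper's body (75 mm by 177 mm) begins 78 mm behind the grasp point.
Start: joints at [-1.192, 0.417, -0.01, 1.614, 0.005, 1.111, -0.053], TCP at [0.255, 0.571, 0.224] pointing down, gripper open.
Joint ranges: [-2.81, 2.81], [-0.39, 2.02], [-1.27, 1.25], [0.06, 2.57], [-1.19, 4.33], [0.19, 2], [-2.82, 2.82]. Speed limits (rad/s): [1.89, 1.89, 2.39, 2.39, 3.01, 3.01, 3.01].

INTERFACE

Orientations are given as a 3x3 rotation matrix whose columns are the frame's x, y, z axes.
In Python, from rig import robot gives the robot as it stands. Calls block until the motion is done:
- robot.move_ptp(position, orientation): joint-space move of the TCP to a pose.
- robot.move_linear(position, velocity=0.15, frame=None, threshold=None): straight line of the TCP; frame=None keeps the orientation; velocity is the mean speed in m/s. With threshold (N) it stops when the force on the tool has changed by that much, and returns True; else False.
- robot.goto_joints(angles): joint-space move.
- robot.gripper_to(opening): finger opening in m; the grip force is fixed at half the most; returns when the fingers have stopped.
- robot.pause(seconds).
- robot.ik(position, orientation): joint angles nearest the present ones, or None.
- robot.get_state(): the state.
- robot.grab_frame(name): name is "scene" or "side" or "wrist"; returns the picture (384x512x3 uint8, red, green, blue); there is no depth.
- robot.camera_info(name): a dict with "fx", "fy", "cx", "cy" (pixels), "dist" ([k1, k2, p1, p2, k3] as OpenCV has them; the pictures are not rectified), "rvec" (rotation vector, rad) and "tvec" (3), from world to camera coordinates, as OpenCV has them. Camera axes: x right, y down, z forward; pixel columns grow to the right and rows downward; lengths in m; the calibration is good to about 2 mm. A picture is of the moment at which its call begins: read the wrist's pose just before it. camera_info takes no time and is no camera call; for the wrist camera it gives the pose at the moment of the call.
A pose or a line that the arm cannot do raises robot.PlanningError and nothing moves.
- robot.sign_off(): hands the job in; it is judged then, once.
The state is a dict: "time": time; "qpos": joint angles; "joint_vel": joint speeds; "effort": joint torques, N m; "ee_pos": TCP position; "tool_rot": TCP orientation; "force": force on the tool from outside, world axes, zero at the start; "moment": the same for the moment, N m; "opening": finger opening in m; "grasp_force": force on a finger pad.
Only numpy, scipy, OpenCV 4.12 (cv2) and the standard library are available. Lean on these libraries where they do the work, as an engineer would, in place of code of your own. Each camera call takes 0.05 s, during which the arm holds its last target. There are 200 camera calls.

## Working session

There is one attempt and no reset: what is moved stays moved. The work goes in short steps, each a Python script; the robot and the scene stay as the last script left them, time stands still between calls to the robot, and variables do not carry over. Pictures are saved under pics/ and viewed, at most 14 in all, crops included, and the job is handed in when it is done.

```bash
ls; mkdir -p pics; python3 - <<'E'
from rig import robot
import cv2,numpy as np
for n in ["scene","side","wrist"]:
    im=robot.grab_frame(n); cv2.imwrite(f"pics/{n}0.png",im[:,:,::-1])
    print(n,{k:np.round(v,4).tolist() for k,v in robot.camera_info(n).items()})
a=cv2.imread("pics/scene0.png");b=cv2.imread("pics/side0.png")
cv2.imwrite("pics/s0.png",cv2.resize(a,(800,600),interpolation=cv2.INTER_CUBIC))
cv2.imwrite("pics/d0.png",cv2.resize(b,(800,600),interpolation=cv2.INTER_CUBIC))
print(robot.get_state())
E
```

```text
pics
scene {'fx': 421.6703, 'fy': 421.6703, 'cx': 256.2907, 'cy': 201.4432, 'dist': [-0.131, 0.0, 0.0, 0.0, 0.0], 'rvec': [1.6539, 1.8781, -0.7905], 'tvec': [0.0918, -0.2245, 1.6379]}
side {'fx': 362.0569, 'fy': 362.0569, 'cx': 251.7289, 'cy': 193.3245, 'dist': [-0.0062, 0.0, 0.0, 0.0, 0.0], 'rvec': [2.2905, -0.1089, 0.0235], 'tvec': [-0.5311, 0.154, 1.241]}
wrist {'fx': 345.5803, 'fy': 345.5803, 'cx': 257.3836, 'cy': 186.8431, 'dist': [-0.0479, 0.0, 0.0, 0.0, 0.0], 'rvec': [-2.4682, -1.6016, -0.1849], 'tvec': [-0.6271, -0.0229, 0.3898]}
{'time': 0.15, 'qpos': array([-1.19244446,  0.41781804, -0.01026854,  1.61402876,  0.00469068,
        1.11069536, -0.05299845]), 'joint_vel': array([ 0.00046955, -0.00198709, -0.00208095, -0.00282577, -0.00071563,
        0.0011246 , -0.00120095]), 'effort': array([ 1.29194224e-03, -8.51522255e+01,  6.39010817e-01, -4.26133060e+01,
       -4.89523681e-02,  1.72116916e-02,  1.27668814e-04]), 'ee_pos': array([0.25467909, 0.57046238, 0.22398388]), 'tool_rot': array([[-9.13138560e-01,  4.07649212e-01, -2.99937545e-04],
       [ 4.07649313e-01,  9.13138144e-01, -8.76369181e-04],
       [-8.33667925e-05, -9.22515827e-04, -9.99999571e-01]]), 'force': array([-0.33217567,  0.02481199,  0.14850263]), 'moment': array([ 0.00960487, -0.06339432,  0.03709682]), 'grasp_force': 0.0, 'opening': 0.09401592438181983}
```

View pics/s0.png

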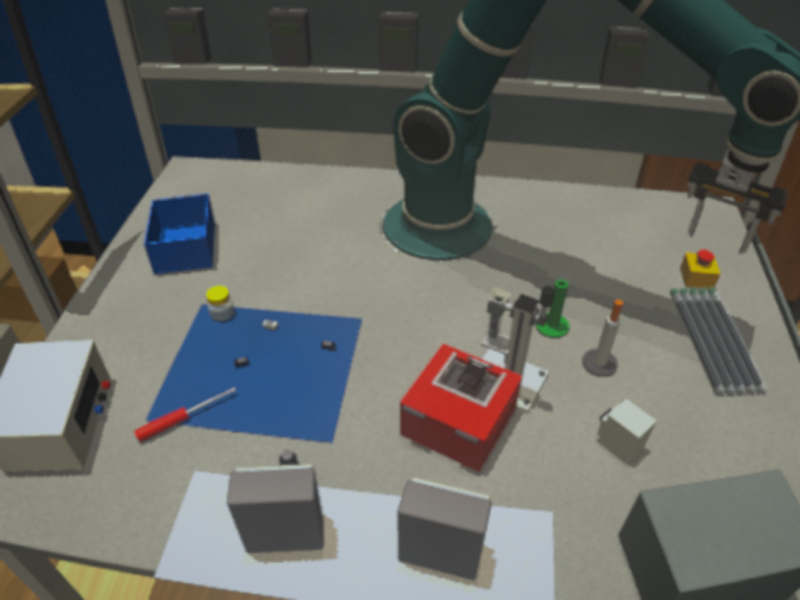

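View pics/d0.png

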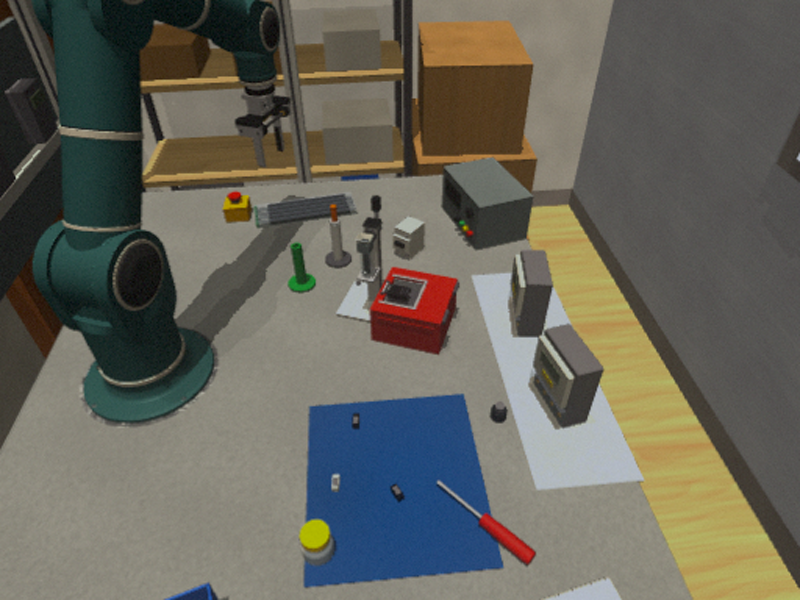

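Seen (800x600 scene): red reject box at (462,400) with its paddle pan at (470,378). Stand and tube are at (508,340), with the lever at (547,297).
- Rod: grey holder with orange handle (603,340). The green look-alike is at (558,310).
- Black relays on the mat: (328,345) and (241,362). They could be confused with the probe (288,457) or the white relay (270,325), both to be left alone.
- Other red, blue or orange items, not targets: driver (185,420), e-stop (703,265), blue bin (182,232).

```bash
cat > h.py <<'E'
from rig import robot
import cv2,numpy as np
from scipy.spatial.transform import Rotation as Rn
def ray(info,uv):
    K=np.array([[info['fx'],0,info['cx']],[0,info['fy'],info['cy']],[0,0,1.]])
    p=cv2.undistortPoints(np.array([[uv]],float),K,np.array(info['dist'],float))[0,0]
    R=cv2.Rodrigues(np.array(info['rvec'],float))[0];t=np.array(info['tvec'],float)
    d=R.T@np.array([p[0],p[1],1.]);return -R.T@t,d/np.linalg.norm(d)
def onz(info,uv,z):
    o,d=ray(info,uv);return o+d*(z-o[2])/d[2]
def tri(*obs):
    A=np.zeros((3,3));b=np.zeros(3);rs=[ray(i,u) for i,u in obs]
    for o,d in rs:
        M=np.eye(3)-np.outer(d,d);A+=M;b+=M@o
    x=np.linalg.solve(A,b);return x,max(np.linalg.norm(np.cross(d,x-o)) for o,d in rs)
def proj(info,P):
    K=np.array([[info['fx'],0,info['cx']],[0,info['fy'],info['cy']],[0,0,1.]])
    return cv2.projectPoints(np.atleast_2d(P).astype(float),np.array(info['rvec'],float),np.array(info['tvec'],float),K,np.array(info['dist'],float))[0][:,0]
def down(a):  # tool down, closing line (y) at world angle a
    y=np.array([np.cos(a),np.sin(a),0]);z=np.array([0,0,-1.]);return np.c_[np.cross(y,z),y,z]
def st():
    s=robot.get_state();print('t%.1f'%s['time'],'p',np.round(s['ee_pos'],4),'F',np.round(s['force'],1),'op %.4f gf %.1f'%(s['opening'],s['grasp_force']),'q',np.round(s['qpos'],2));return s
def snap(n,f):
    info=robot.camera_info(n);im=robot.grab_frame(n)[:,:,::-1].copy();cv2.imwrite(f'pics/{f}.png',im);np.save(f'pics/{f}.npy',info,allow_pickle=True);return info,im
def load(f): return np.load(f'pics/{f}.npy',allow_pickle=True).item(),cv2.imread(f'pics/{f}.png')
E
python3 - <<'E'
from h import *
S=robot.camera_info('scene');D=robot.camera_info('side');k=.64
def sc(u,z): return np.round(onz(S,np.array(u)*k,z),3)
def sd(u,z): return np.round(onz(D,np.array(u)*k,z),3)
print('lid scene',[sc(u,.095).tolist() for u in [(448,347),(521,377),(482,437),(404,400)]])
print('lid side',[sd(u,.095).tolist() for u in [(395,268),(459,276),(441,321),(375,304)]])
print('rod top',tri((S,np.array((618,302))*k),(D,np.array((333,206))*k)))
print('holder base',sc((600,362),0.005),sd((338,259),.005))
print('lever',tri((S,np.array((547,297))*k),(D,np.array((376,203))*k)))
print('spill',sc((328,345),.017),sd((355,421),.01),sc((241,362),.017),sd((397,492),.01))
print('white',sc((270,325),.017),sd((336,482),.01))
w=robot.camera_info('wrist');st=robot.get_state()
o,d=ray(w,(w['cx'],w['cy']));print('cam in tool',st['tool_rot'].T@(o-st['ee_pos']),st['tool_rot'].T@d)
a=cv2.imread('pics/scene0.png')[170:300,240:420];cv2.imwrite('pics/c1.png',cv2.resize(a,None,fx=4.4,fy=4.4,interpolation=cv2.INTER_CUBIC))
E
```

```text
lid scene [[0.499, 0.06, 0.095], [0.555, 0.194, 0.095], [0.692, 0.13, 0.095], [0.632, -0.006, 0.095]]
lid side [[0.555, 0.189, 0.095], [0.701, 0.143, 0.095], [0.637, -0.005, 0.095], [0.5, 0.065, 0.095]]
rod top (array([0.41596743, 0.36398786, 0.1684696 ]), np.float64(0.0007513841955877424))
holder base [0.419 0.365 0.005] [0.414 0.361 0.005]
lever (array([0.51902241, 0.21623828, 0.25898757]), np.float64(0.0014308096866363078))
spill [ 0.452 -0.182  0.017] [ 0.441 -0.183  0.01 ] [ 0.519 -0.344  0.017] [ 0.51  -0.345  0.01 ]
white [ 0.411 -0.313  0.017] [ 0.402 -0.315  0.01 ]
cam in tool [ 0.06689579  0.00239088 -0.16046647] [-2.28396168e-01  5.39215743e-04  9.73568128e-01]
```

View pics/c1.png

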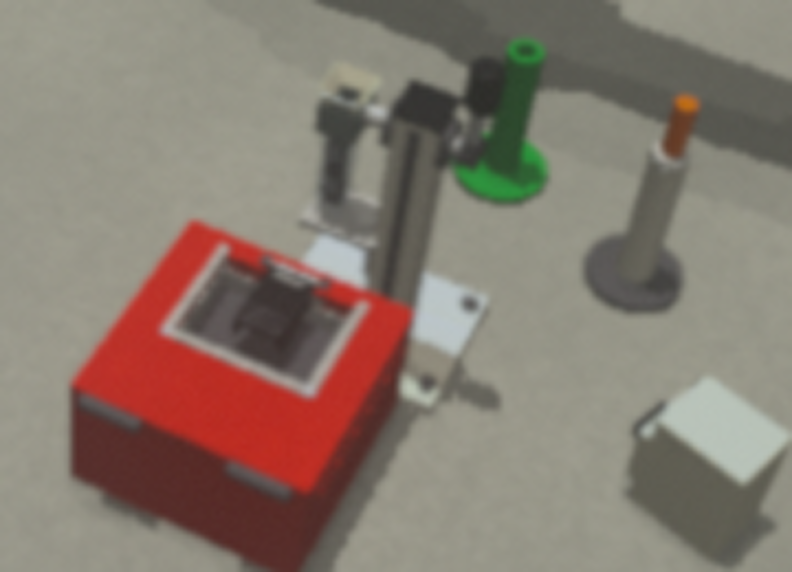

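Crop confirms the choice: grey holder with the orange-handled rod at (660,220), the green look-alike is empty. The tube with its white flare is at (350,80), the lever at (485,85), and the paddle in the pan at (270,305). Next is a close look from above.

```bash
python3 - <<'E'
from h import *
p=robot.get_state()['ee_pos'];robot.move_linear([p[0],p[1],.42],.25)
robot.move_ptp([.53,.16,.40],down(np.radians(-114.5)));st()
i,im=snap('wrist','w1');print(ray(i,(256,190)))
cv2.imwrite('pics/w1b.png',cv2.resize(im,(800,600),interpolation=cv2.INTER_CUBIC))
E
```

```text
t2.9 p [0.5298 0.1608 0.3997] F [-0.5 -0.1  0.2] op 0.0939 gf 0.0 q [-1.2   0.29  1.08  1.57 -0.25  1.44 -2.1 ]
(array([0.58992681, 0.13629658, 0.56017001]), array([-0.2150017 ,  0.10185974, -0.97128722]))
```

View pics/w1b.png

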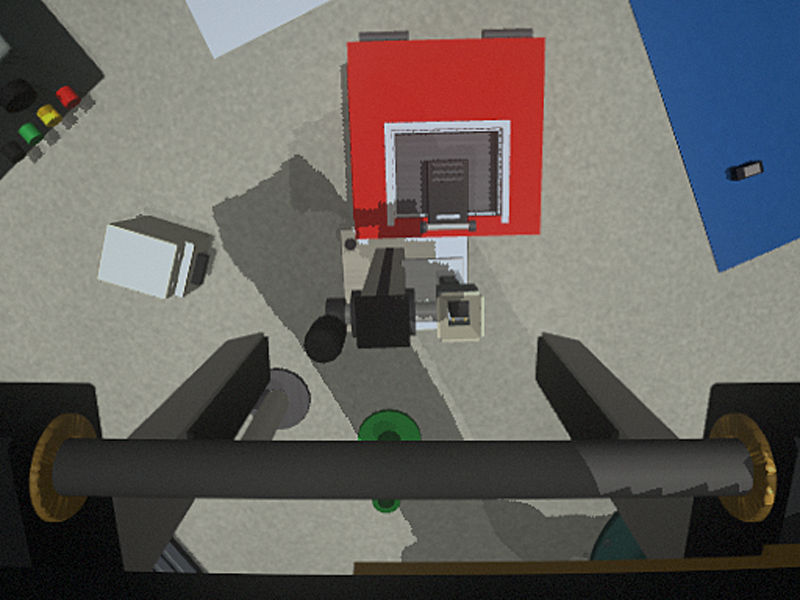

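```bash
python3 - <<'E'
from h import *
i,im=load('w1');k=.64
f=lambda u,z:onz(i,np.array(u)*k,z)[:2]
hsv=cv2.cvtColor(im,cv2.COLOR_BGR2HSV)
m=((hsv[...,0]<6)|(hsv[...,0]>174))&(hsv[...,1]>150)&(hsv[...,2]>60)
c=max(cv2.findContours(m.astype(np.uint8),cv2.RETR_EXTERNAL,cv2.CHAIN_APPROX_NONE)[0],key=cv2.contourArea)
h=cv2.convexHull(c);ap=cv2.approxPolyDP(h,5,True)[:,0];print('red',(ap/k).tolist())
L=[f(u,.095) for u in [(358,236),(541,234),(545,38),(348,41)]]
for a in L:print(np.round(a,4))
print('lens',[np.linalg.norm(L[j]-L[j-1]).round(4) for j in range(4)])
print('yaw from front',np.degrees(np.arctan2(*(L[0]-L[1])[::-1]))-90,'back',np.degrees(np.arctan2(*(L[3]-L[2])[::-1]))-90,'right',np.degrees(np.arctan2(*(L[2]-L[1])[::-1])))
print('ctr',np.mean(L,0))
M=[f(u,.225) for u in [(438,291),(483,291),(481,341),(437,338)]];print('mouth',np.mean(M,0),f((459,314),.225))
print('lever top',f((325,338),.276));print('col top',f((384,320),.232))
print('paddle free',f((447,160),.095),'hinge',f((449,227),.097),'pan',f((448,123),.095))
E
```

```text
red [[543.75, 37.5], [537.5, 232.8125], [356.25, 237.5], [346.875, 42.1875]]
[0.5513 0.1958]
[0.4876 0.0506]
[ 0.6346 -0.0104]
[0.6975 0.1356]
lens [np.float64(0.1581), np.float64(0.1585), np.float64(0.1591), np.float64(0.159)]
yaw from front -23.67350864657827 back -23.323838805828913 right -22.56178433905743
ctr [0.59274876 0.09289489]
mouth [0.48857631 0.1414565 ] [0.48971659 0.14151263]
lever top [0.52280588 0.21351455]
col top [0.50774847 0.18614682]
paddle free [0.57839622 0.10027053] hinge [0.52625939 0.12108187] pan [0.60555961 0.08761665]
```

```bash
cat >> h.py <<'E'
Y=np.radians(-23.2);EX=np.array([np.cos(Y),np.sin(Y),0]);EY=np.array([-np.sin(Y),np.cos(Y),0]);EZ=np.array([0,0,1.])
BOX=np.array([.594,.094,0]);MOUTH=np.array([.489,.1415,.225]);A=Y-np.pi/2
def bx(x,y,z): return BOX+x*EX+y*EY+z*EZ
DN=down(A)
E
python3 - <<'E'
from h import *
def grip(p,l,z0=.092):
    gx,gz=-.151+.046*np.cos(p),.046*np.sin(p)+z0-.09
    return bx(.080+gx*np.cos(l)+gz*np.sin(l),0,.09-gx*np.sin(l)+gz*np.cos(l))
way=[grip(p,0) for p in (.15,.3,.45,.6)]+[grip(.6,l) for l in np.arange(.1,1.41,.1)]
assert all(robot.ik(w,DN) is not None for w in way)
robot.gripper_to(.056)
robot.move_ptp(grip(0,0)+[0,0,.12],DN)
robot.move_linear(grip(0,0)+[0,0,.035],.15)
print(robot.move_linear(grip(0,0),.05,threshold=6));st()
robot.gripper_to(.02);st()
for w in way[:5]: robot.move_linear(w,.05);st()
i,im=snap('side','d1');cv2.imwrite('pics/d1b.png',cv2.resize(im[140:260,170:330],None,fx=4,fy=4))
for w in way[5:]: robot.move_linear(w,.08)
st()
i,im=snap('side','d2');cv2.imwrite('pics/d2b.png',cv2.resize(im[120:260,170:330],None,fx=4,fy=4))
E
```

```text
False
t6.1 p [0.5712 0.1038 0.0922] F [-0.8  0.2 -0.2] op 0.0559 gf 0.0 q [-0.85  0.65  0.83  1.85 -0.6   0.91 -1.7 ]
t6.6 p [0.5705 0.1018 0.092 ] F [-3.5 -9.7  2.8] op 0.0337 gf 30.0 q [-0.84  0.65  0.83  1.86 -0.6   0.91 -1.7 ]
t6.9 p [0.5698 0.1019 0.0986] F [ -2.9 -10.9  -2.8] op 0.0336 gf 30.0 q [-0.85  0.64  0.84  1.85 -0.59  0.92 -1.71]
t7.2 p [0.5683 0.1026 0.1053] F [ -3.8 -10.9  -2.4] op 0.0336 gf 30.0 q [-0.86  0.63  0.85  1.85 -0.58  0.93 -1.72]
t7.5 p [0.5667 0.1032 0.1121] F [  1.4 -13.   -0.7] op 0.0340 gf 30.0 q [-0.87  0.62  0.86  1.85 -0.57  0.94 -1.73]
t7.8 p [0.5644 0.1041 0.1184] F [  6.  -14.9  -1.7] op 0.0332 gf 30.0 q [-0.88  0.61  0.87  1.86 -0.56  0.94 -1.74]
t8.2 p [0.5658 0.1035 0.1289] F [ -4.  -11.1  -1.5] op 0.0338 gf 30.0 q [-0.89  0.6   0.88  1.84 -0.55  0.97 -1.74]
t12.0 p [0.6748 0.0575 0.2058] F [-1.9 -6.6 -3.3] op 0.0330 gf 30.0 q [-0.69  0.68  0.88  1.51 -0.54  1.21 -1.71]
```

View pics/d2b.png

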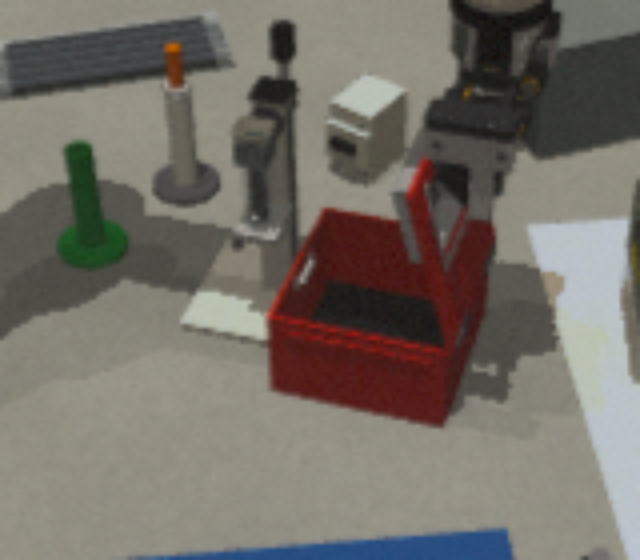

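Lid stands open (red plate upright at (430,230) in the crop), fingers on the paddle. Now release and tip the tube.

```bash
python3 - <<'E'
from h import *
p=robot.get_state()['ee_pos']
robot.gripper_to(.056);robot.pause(.3)
robot.move_linear(p+.05*EX,.08);robot.move_linear(p+.05*EX+[0,0,.16],.25);st()
robot.gripper_to(0.0)
L=MOUTH+.082*EY;L[2]=.268
robot.move_ptp(L+.045*EX+[0,0,.08],DN);robot.move_linear(L+.045*EX,.15)
print(robot.move_linear(L-.045*EX,.05,threshold=8));s=st();print('rel',(s['ee_pos']-L)@EX)
p=s['ee_pos'];robot.move_linear(p+.03*EX,.1);robot.move_linear(p+.03*EX+[0,0,.12],.2)
robot.move_ptp([.53,.16,.40],DN)
i,im=snap('wrist','w2');cv2.imwrite('pics/w2b.png',cv2.resize(im,(800,600),interpolation=cv2.INTER_CUBIC))
snap('scene','s2');snap('side','d3')
print(st())
E
```

```text
t14.5 p [0.7203 0.0382 0.3643] F [-0.6  0.5 -0.8] op 0.0559 gf 0.0 q [-0.58  0.66  0.91  1.16 -0.51  1.54 -1.75]
True
t18.2 p [0.5082 0.2226 0.2683] F [ 4.  -2.1  3.7] op 0.0005 gf 2.9 q [-1.26  0.39  1.02  1.76 -0.36  1.19 -2.11]
rel -0.014307554477089165
t19.8 p [0.5297 0.1607 0.3992] F [ 0.   0.1 -0.5] op 0.0002 gf 0.0 q [-1.21  0.29  1.09  1.57 -0.26  1.44 -2.08]
{'time': 19.8333, 'qpos': array([-1.20654228,  0.28879024,  1.08717616,  1.56637588, -0.25660941,
        1.44333811, -2.07815394]), 'joint_vel': array([-0.00354985,  0.00618214, -0.00341108, -0.00554252,  0.00012417,
        0.00200068, -0.0004271 ]), 'effort': array([ 9.38495994e-01, -5.06106377e+01,  1.31016165e+01, -4.55611861e+01,
        1.05499139e-01, -7.52798491e-02,  1.02489171e-02]), 'ee_pos': array([0.52969379, 0.1606555 , 0.39921686]), 'tool_rot': array([[ 9.19495209e-01, -3.93099857e-01, -1.03085845e-03],
       [-3.93100525e-01, -9.19495339e-01, -5.47028195e-04],
       [-7.32832830e-04,  9.08220802e-04, -9.99999319e-01]]), 'force': array([ 0.04154767,  0.09200002, -0.53285836]), 'moment': array([ 0.0191884 ,  0.0967    , -0.01120378]), 'grasp_force': 0.0, 'opening': 0.00019754982146793734}
```

View pics/w2b.png

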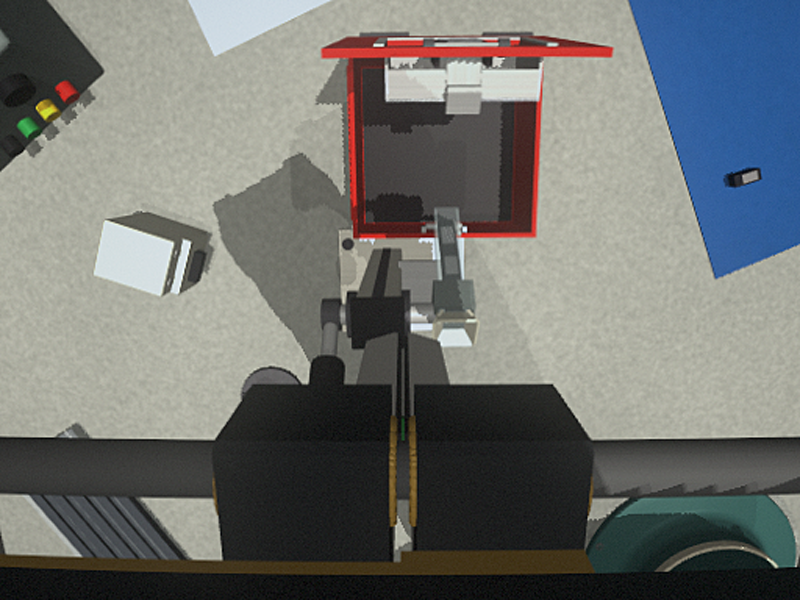

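Tube is tipped with its foot (450,215) over the open box. Lever handle is now at (328,370), mouth at (456,333). Now check IK for the rod work and look at the rod from close by.

```bash
cat >> h.py <<'E'
def tilt(flip=0,t=.7):
    z=np.sin(t)*EX-np.cos(t)*EZ;y=-EY if not flip else EY
    return np.c_[np.cross(y,z),y,z]
PIV=MOUTH-[0,0,.017]
def axis(s,t=.7,y=0): return PIV+s*(-np.sin(t)*EX+np.cos(t)*EZ)+y*EY   # s along tube from pivot
E
python3 - <<'E'
from h import *
i,im=load('w2');print('mouth pix pred',proj(i,axis(.017))/.64,'foot',proj(i,axis(-.09))/.64)
for fl in (0,1):
    print(fl,[None if (q:=robot.ik(axis(s),tilt(fl))) is None else np.round(q,2).tolist() for s in (.25,.187,.11,.045)])
H=np.array([.416,.3635,0])
for fl in (0,1):
    D=DN if not fl else down(A+np.pi); print('H',fl,[None if (q:=robot.ik(H+[0,0,z],D)) is None else np.round(q,2).tolist() for z in (.154,.31)])
robot.gripper_to(.06)
robot.move_ptp(H+[0,0,.36]-.07*EX,DN);st()
i,im=snap('wrist','w3')
hsv=cv2.cvtColor(im,cv2.COLOR_BGR2HSV);m=((hsv[...,0]>4)&(hsv[...,0]<18)&(hsv[...,1]>170)&(hsv[...,2]>90)).astype(np.uint8)
for c in cv2.findContours(m,cv2.RETR_EXTERNAL,cv2.CHAIN_APPROX_NONE)[0]:
    if cv2.contourArea(c)>20: x=c[:,0].mean(0);print('orange',cv2.contourArea(c),cv2.boundingRect(c),onz(i,x,.171))
cv2.imwrite('pics/w3b.png',cv2.resize(im,(800,600),interpolation=cv2.INTER_CUBIC))
E
```

```text
mouth pix pred [[454.09337025 331.58742496]] foot [[446.00920459 214.7869881 ]]
0 [[-1.84, -0.34, 0.52, 2.13, 0.85, 1.52, 2.8], [-1.89, -0.33, 0.69, 2.21, 0.93, 1.38, 2.79], [-2.07, -0.32, 1.02, 2.27, 1.06, 1.23, 2.75], None]
1 [[-1.83, -0.34, 0.51, 2.13, 0.85, 1.51, -0.34], [-1.7, -0.28, 0.55, 2.2, 0.88, 1.32, -0.3], [-1.55, -0.15, 0.6, 2.26, 0.92, 1.05, -0.28], [-1.42, -0.01, 0.64, 2.29, 0.97, 0.82, -0.29]]
H 0 [[-1.48, 0.52, 0.92, 1.89, -0.5, 0.98, -2.31], [-1.6, 0.35, 1.05, 1.71, -0.32, 1.27, -2.45]]
H 1 [[-1.08, 0.39, 0.39, 1.87, -0.18, 0.91, 0.55], [-1.19, 0.23, 0.5, 1.7, -0.12, 1.24, 0.5]]
t22.0 p [0.3527 0.3902 0.3603] F [ 0.5 -0.5 -0.4] op 0.0598 gf 0.0 q [-1.88  0.27  1.2   1.7  -0.25  1.35 -2.61]
orange 153.0 (249, 95, 15, 15) [0.41730538 0.36683422 0.171     ]
```

View pics/w3b.png

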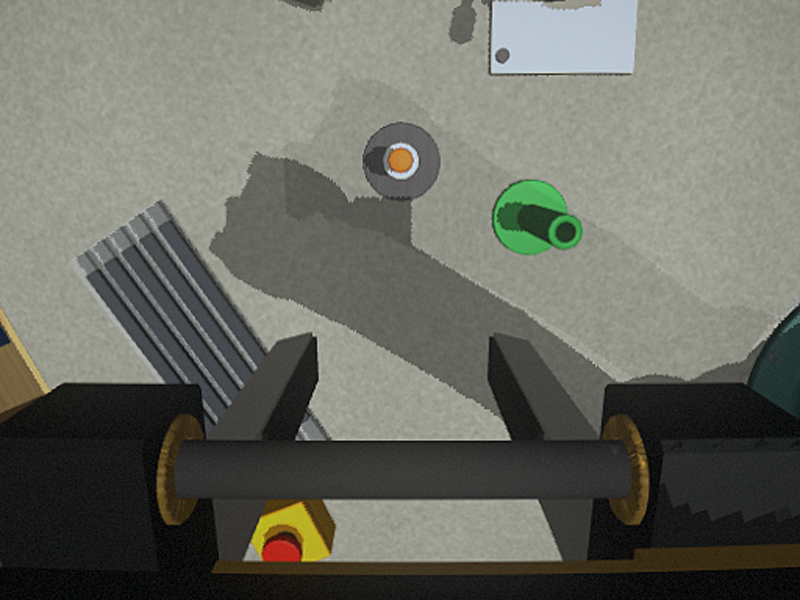

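Orange rod top seen centred at (401,160) on the grey holder, with the empty green look-alike at (565,232). Picking the rod.

```bash
python3 - <<'E'
from h import *
H=np.array([.4168,.3655,0]);D1=down(A+np.pi)
print([robot.ik(axis(s),tilt(1)) is not None for s in (.3,.27)])
robot.gripper_to(.06)
robot.move_ptp(H+[0,0,.30],D1);print(robot.move_linear(H+[0,0,.155],.12,threshold=6));st()
robot.gripper_to(.005);s=st();g=s['ee_pos'][2]-.009;print('g',g)
robot.move_linear(s['ee_pos']+[0,0,.30],.2);st()
robot.move_ptp(axis(.30),tilt(1));robot.move_linear(axis(.017+.03+g),.12);st()
i,im=snap('side','d4');cv2.imwrite('pics/d4b.png',cv2.resize(im[70:200,150:310],None,fx=4,fy=4))
j,jm=snap('scene','s4');cv2.imwrite('pics/s4b.png',cv2.resize(jm[110:240,270:430],None,fx=4,fy=4))
cv2.imwrite('pics/e4.png',np.vstack([cv2.resize(im[70:200,150:330],(720,520))[0:400,0:560],])) 
print('pred tip side',proj(i,[axis(.047),axis(.017)]),'scene',proj(j,[axis(.047),axis(.017)]))
cv2.imwrite('pics/e4.png',np.hstack([cv2.resize(im[80:200,190:290],(400,480)),cv2.resize(jm[130:250,290:390],(400,480))]))
E
```

```text
[True, True]
False
t26.3 p [0.417  0.3658 0.1556] F [ 0.8 -0.1  1. ] op 0.0599 gf 0.0 q [-0.03  0.56 -0.97  1.83  0.53  1.04 -0.05]
t27.1 p [0.4168 0.3655 0.155 ] F [-0.4 -0.5 -0.6] op 0.0155 gf 30.0 q [-0.03  0.56 -0.97  1.83  0.53  1.04 -0.05]
g 0.1459807331672467
t28.8 p [0.4167 0.3653 0.4543] F [ 0.   0.8 -1.1] op 0.0154 gf 30.0 q [ 0.08  0.32 -1.13  1.41  0.29  1.59  0.15]
t30.9 p [0.3746 0.1909 0.3561] F [ 0.1 -0.4 -1. ] op 0.0154 gf 30.0 q [-0.12 -0.26 -0.77  2.16  0.58  1.04  0.01]
pred tip side [[225.11559528 145.01038702]
 [230.87055601 151.58823668]] scene [[325.35659573 177.1480923 ]
 [321.51313467 187.64936349]]
```

View pics/e4.png

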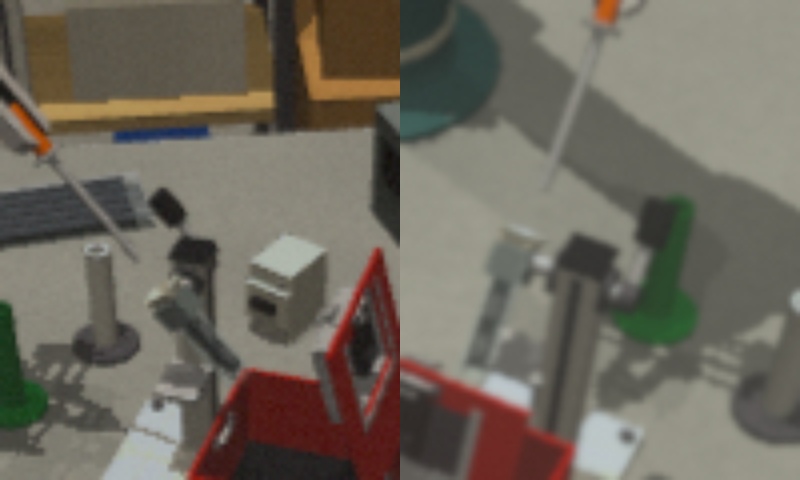

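Tip of the rod is at (137,262) in the left view and (545,190) in the right, mouth near (165,286) and (523,234): within about 1 px of prediction. A zoom will settle the side offset.

```bash
python3 - <<'E'
import cv2,numpy as np
a=cv2.imread('pics/d4.png')[135:175,215:250];b=cv2.imread('pics/s4.png')[168:208,305:340]
cv2.imwrite('pics/z4.png',np.hstack([cv2.resize(x,(385,440),interpolation=cv2.INTER_CUBIC) for x in(a,b)]))
E
```

```text
(no output)
```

View pics/z4.png

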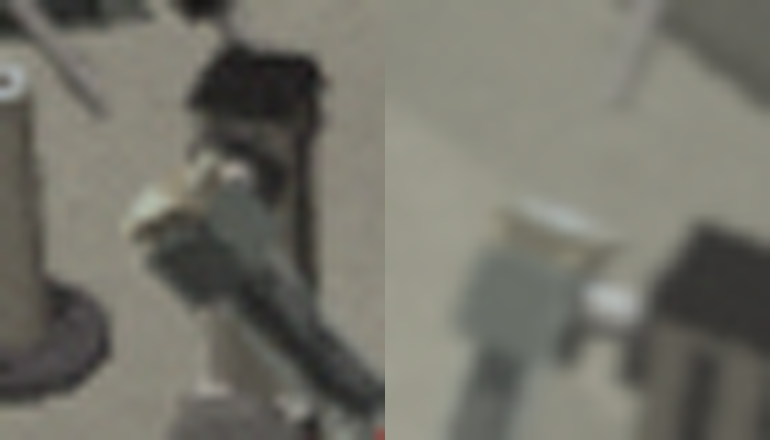

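```bash
python3 - <<'E'
from h import *
i,_=load('d4');j,_=load('s4')
t=tri((i,(224.4,145.3)),(j,(326.5,177.5)));m=tri((i,(230.3,152.3)),(j,(320.9,188.2)))
for n,x,p in(('tip',t,axis(.047)),('mouth',m,axis(.017))):
    e=x[0]-p;print(n,x,'err stand',np.round([e@EX,e@EY,e[2]],4))
s=robot.get_state();print(s['tool_rot'][:,2],tilt(1)[:,2])
E
```

```text
tip (array([0.45860873, 0.15680279, 0.24078911]), np.float64(5.982166071176435e-05)) err stand [-0.0037  0.0021 -0.0032]
mouth (array([0.47725464, 0.14483622, 0.21818248]), np.float64(0.0007359060542984014)) err stand [-0.0012 -0.0016 -0.0028]
[ 0.59295051 -0.25315097 -0.76441107] [ 0.59212324 -0.25378435 -0.76484219]
```

```bash
cat >> h.py <<'E'
PERP=np.cos(.7)*EX+np.sin(.7)*EZ
G=.146; OFF=-.0022*EY+.001*PERP
def rod(tip): return axis(tip+G)+OFF
E
python3 - <<'E'
from h import *
robot.move_linear(rod(.03),.08);st()
print(robot.move_linear(rod(.008),.03,threshold=5));s=st()
print('tip s',(s['ee_pos']-PIV)@(-np.sin(.7)*EX+np.cos(.7)*EZ)-G)
i,im=snap('side','d5');j,jm=snap('scene','s5')
cv2.imwrite('pics/z5.png',np.hstack([cv2.resize(x,(385,440),interpolation=cv2.INTER_CUBIC) for x in(im[130:170,210:245],jm[163:203,305:340])]))
for k in range(6):
    r=robot.move_linear(rod(.0-.004*k),.02,threshold=12);s=st()
    if r:break
E
```

```text
t31.3 p [0.3847 0.1834 0.3427] F [-0.4  0.8 -0.3] op 0.0151 gf 30.0 q [-0.11 -0.24 -0.77  2.18  0.61  1.   -0.01]
False
t32.2 p [0.3976 0.1783 0.3265] F [ 0.1  0.9 -0.8] op 0.0154 gf 30.0 q [-0.09 -0.2  -0.77  2.2   0.65  0.96 -0.05]
tip s 0.008085865855125496
t32.9 p [0.4024 0.1762 0.3202] F [0.  0.3 0.6] op 0.0155 gf 30.0 q [-0.08 -0.19 -0.77  2.21  0.67  0.95 -0.06]
t33.2 p [0.4048 0.175  0.317 ] F [ 0.3 -0.7 -0.4] op 0.0157 gf 30.0 q [-0.08 -0.18 -0.77  2.21  0.68  0.95 -0.07]
t33.6 p [0.4071 0.174  0.3139] F [ 0.4  0.5 -1.2] op 0.0152 gf 30.0 q [-0.08 -0.17 -0.77  2.21  0.69  0.94 -0.08]
t33.9 p [0.4095 0.173  0.3109] F [-0.5 -0.4 -1.7] op 0.0156 gf 30.0 q [-0.07 -0.16 -0.77  2.21  0.7   0.93 -0.08]
t34.3 p [0.4119 0.172  0.3079] F [0.1 0.2 0.6] op 0.0154 gf 30.0 q [-0.07 -0.16 -0.77  2.22  0.71  0.93 -0.09]
t34.6 p [0.4142 0.171  0.3048] F [ 0.   0.2 -1.5] op 0.0153 gf 30.0 q [-0.07 -0.15 -0.77  2.22  0.72  0.92 -0.1 ]
```

View pics/z5.png

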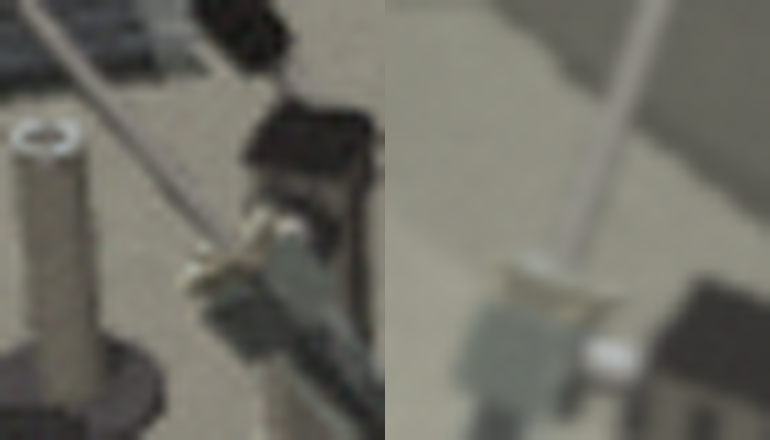

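Rod shaft is in the middle of the flare in both views: (225,250) left, (562,265) right. Pushing down.

```bash
python3 - <<'E'
from h import *
for t in (-.035,-.05,-.065,-.08,-.0955):
    r=robot.move_linear(rod(t),.03,threshold=18);s=st()
    print(r,'tip',(s['ee_pos']-PIV)@(-np.sin(.7)*EX+np.cos(.7)*EZ)-G)
    if r:break
i,im=snap('side','d6');j,jm=snap('scene','s6')
cv2.imwrite('pics/z6.png',np.hstack([cv2.resize(x,(400,480),interpolation=cv2.INTER_CUBIC) for x in(im[120:216,200:280],jm[160:256,270:350])]))
E
```

```text
t35.3 p [0.423  0.167  0.2932] F [-0.4 -0.1 -0.3] op 0.0154 gf 30.0 q [-0.05 -0.12 -0.77  2.23  0.77  0.9  -0.13]
False tip -0.03528014944193124
t35.9 p [0.4319 0.1632 0.2817] F [-0.1 -0.2 -1.3] op 0.0151 gf 30.0 q [-0.04 -0.08 -0.77  2.24  0.81  0.88 -0.17]
False tip -0.050271379536765276
t36.6 p [0.4407 0.1593 0.2702] F [-0.7 -0.3 -0.8] op 0.0155 gf 30.0 q [-0.04 -0.05 -0.77  2.25  0.86  0.86 -0.2 ]
False tip -0.0653267022317872
t37.2 p [0.4496 0.1554 0.2588] F [-0.8  0.1 -0.2] op 0.0156 gf 30.0 q [-0.03 -0.02 -0.77  2.25  0.91  0.85 -0.24]
False tip -0.08030590496234283
t37.9 p [0.4589 0.1521 0.2472] F [ 0.5  0.6 -0.6] op 0.0155 gf 30.0 q [-0.02  0.02 -0.76  2.26  0.96  0.84 -0.28]
False tip -0.09555607635740522
```

View pics/z6.png

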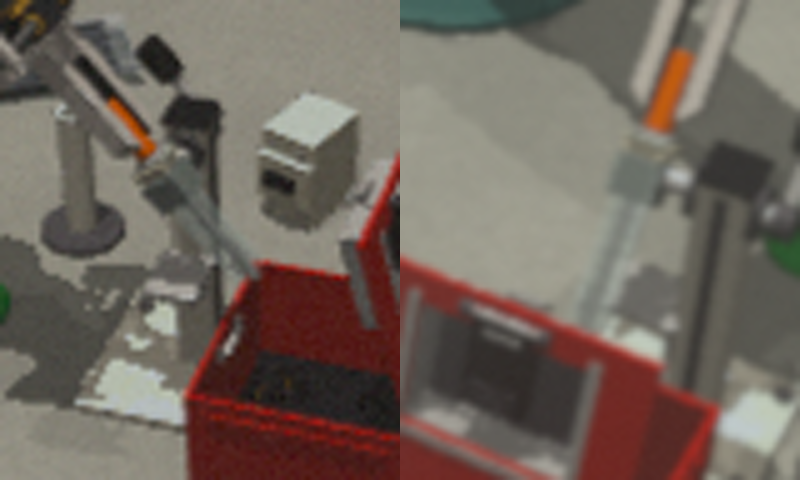

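The tube is clear (plain plastic), and brass pins show in the box at (265,385). Seat the collar, withdraw, return the rod.

```bash
python3 - <<'E'
from h import *
print(robot.move_linear(rod(-.103),.02,threshold=8));s=st()
print('tip',(s['ee_pos']-PIV)@(-np.sin(.7)*EX+np.cos(.7)*EZ)-G)
robot.move_linear(rod(.03),.1);robot.move_linear(axis(.30),.15)
H=np.array([.4168,.3655,0]);D1=down(A+np.pi)
robot.move_ptp(H+[0,0,.455],D1);robot.move_linear(H+[0,0,.29],.2)
s=robot.get_state();print('rot err',np.degrees(Rn.from_matrix(D1.T@s['tool_rot']).magnitude()))
i,im=snap('side','d7');j,jm=snap('scene','s7')
cv2.imwrite('pics/z7.png',np.hstack([cv2.resize(x,(400,480),interpolation=cv2.INTER_CUBIC) for x in(im[100:172,185:245],jm[160:232,350:410])]))
print(proj(i,[H+[0,0,.29-G],H+[0,0,.122]]),proj(j,[H+[0,0,.29-G],H+[0,0,.122]]))
E
```

```text
True
t38.2 p [0.4597 0.1514 0.2457] F [-0.1 -2.4 -2. ] op 0.0154 gf 30.0 q [-0.02  0.02 -0.76  2.26  0.97  0.84 -0.28]
tip -0.09727327776813317
rot err 0.10731320071249094
[[213.98606577 137.07964108]
 [214.46408924 141.74339789]] [[394.30428884 199.42344809]
 [392.62478623 204.78768441]]
```

View pics/z7.png

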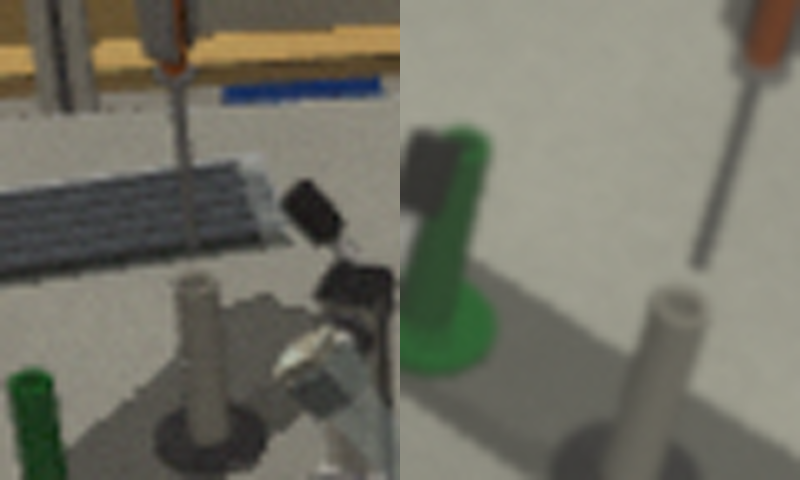

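```bash
python3 - <<'E'
from h import *
i,_=load('d7');j,_=load('s7');H=np.array([.4168,.3655,0]);D1=down(A+np.pi)
t=tri((i,(213.7,137.05)),(j,(395.15,200.2)))[0];h=tri((i,(214.85,141.7)),(j,(392.45,205)))[0]
e=(t-h)[:2];print(t,h,e)
c=-.7*np.r_[e,0] if np.linalg.norm(e)<.008 else 0
robot.move_linear(H+c+[0,0,.29],.05)
r=robot.move_linear(H+c+[0,0,.22],.05,threshold=4);s=st();print(r)
if not r:
    print(robot.move_linear(H+c+[0,0,.153],.04,threshold=4));st()
i,im=snap('side','d8');j,jm=snap('scene','s8')
cv2.imwrite('pics/z8.png',np.hstack([cv2.resize(x,(400,480),interpolation=cv2.INTER_CUBIC) for x in(im[100:172,185:245],jm[160:232,350:410])]))
E
```

```text
[0.41587745 0.36908907 0.14124575] [0.41839935 0.36468661 0.12260766] [-0.0025219   0.00440246]
t44.4 p [0.4186 0.3625 0.2203] F [-0.3 -0.1 -1.7] op 0.0157 gf 30.0 q [-0.32  0.34 -0.56  1.78  0.2   1.07  0.22]
False
True
t45.9 p [0.4186 0.3624 0.1549] F [-0.6 -1.3  5.5] op 0.0155 gf 30.0 q [-0.34  0.42 -0.53  1.84  0.26  0.95  0.18]
```

```bash
python3 - <<'E'
from h import *
robot.gripper_to(.05);p=robot.get_state()['ee_pos'];robot.move_linear(p+[0,0,.17],.2)
robot.gripper_to(0);D1=down(A+np.pi)
L=MOUTH+.082*EY;L[2]=.266
robot.move_ptp(L-.095*EX+[0,0,.08],D1);robot.move_linear(L-.095*EX,.15)
print(robot.move_linear(L+.0*EX,.05,threshold=9));s=st();print('rel',(s['ee_pos']-L)@EX)
p=s['ee_pos'];robot.move_linear(p-.03*EX,.1);robot.move_linear(p-.03*EX+[0,0,.12],.2)
robot.move_ptp([.53,.16,.40],DN)
i,im=snap('wrist','w9');snap('side','d9');snap('scene','s9')
cv2.imwrite('pics/w9b.png',cv2.resize(im[:260],(800,406),interpolation=cv2.INTER_CUBIC));st()
E
```

```text
True
t50.7 p [0.4659 0.2406 0.2657] F [-3.5  0.7  1.5] op 0.0008 gf 1.6 q [-0.1   0.23 -0.51  1.8   0.12  1.14  0.52]
rel -0.060273671822670655
t54.3 p [0.53   0.1599 0.3999] F [ 0.4 -0.2 -0. ] op 0.0008 gf 0.0 q [-1.2   0.29  1.08  1.57 -0.25  1.44 -2.08]
```

View pics/w9b.png

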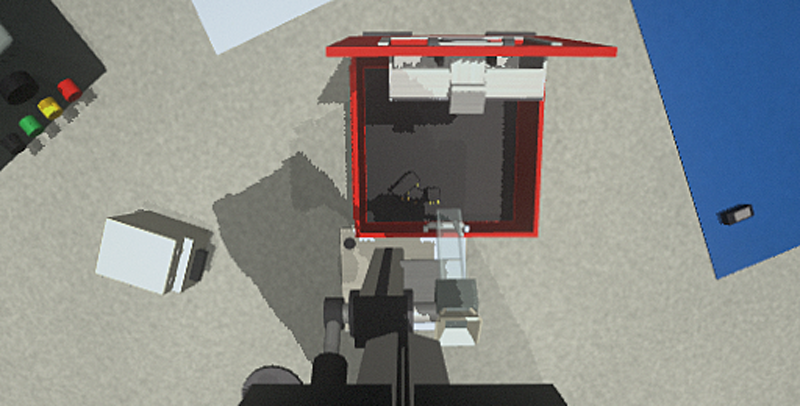

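The tube still stands tipped because the push stopped on first contact. The tube is visibly empty, with relays in the box near (415,190). One black relay has been knocked on the mat (now (736,214)). Push again with more allowance.

```bash
python3 - <<'E'
from h import *
D1=down(A+np.pi);L=MOUTH+.082*EY;L[2]=.266
robot.move_ptp(L-.095*EX+[0,0,.08],D1);robot.move_linear(L-.095*EX,.15)
for k in range(8):
    r=robot.move_linear(L-.005*EX,.025,threshold=14);s=st();e=(s['ee_pos']-L)@EX;print(r,'rel',e)
    if e>-.024:break
p=s['ee_pos'];robot.move_linear(p-.03*EX,.1);robot.move_linear(p-.03*EX+[0,0,.12],.2)
robot.gripper_to(.05)
robot.move_ptp([.53,.16,.40],DN)
i,im=snap('wrist','w10')
robot.move_ptp([.44,-.25,.36],DN)
j,jm=snap('wrist','w11')
cv2.imwrite('pics/w10b.png',np.vstack([cv2.resize(im[:250],(560,273)),cv2.resize(jm[:290],(560,317))]));st()
E
```

```text
t59.2 p [0.4668 0.2403 0.2658] F [-5.4  1.7  3.2] op 0.0005 gf 2.3 q [-1.17  0.25  0.76  1.83 -0.19  1.14  0.82]
True rel -0.05930945875182603
t59.7 p [0.4674 0.2403 0.2655] F [-4.8  1.3  4.2] op 0.0005 gf 2.7 q [-1.17  0.25  0.76  1.83 -0.19  1.14  0.82]
True rel -0.058752974622475
t60.2 p [0.468  0.2403 0.2652] F [-5.4  2.2  3.9] op 0.0006 gf 2.6 q [-1.17  0.25  0.76  1.82 -0.2   1.15  0.83]
True rel -0.05821386771275464
t60.7 p [0.4691 0.2402 0.2651] F [-4.   1.7  3.4] op 0.0005 gf 2.4 q [-1.16  0.26  0.76  1.82 -0.2   1.15  0.83]
True rel -0.05717395073463202
t62.1 p [0.5017 0.2256 0.2652] F [-4.6  1.7  5.1] op 0.0008 gf 2.4 q [-1.09  0.32  0.76  1.76 -0.24  1.17  0.92]
True rel -0.02148237192808492
t68.3 p [ 0.4408 -0.249   0.36  ] F [0.3 0.3 0.1] op 0.0499 gf 0.0 q [-0.5   0.15  1.08  1.74 -0.14  1.33 -1.37]
```

View pics/w10b.png

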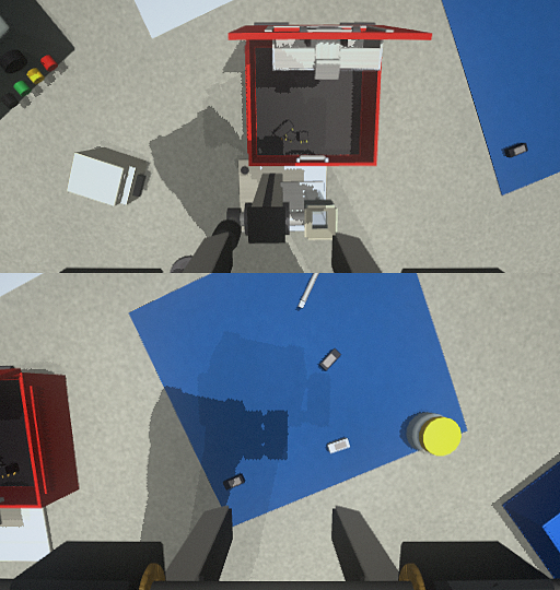

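```bash
cat >> h.py <<'E'
def spills(i,im,show=True):
    hsv=cv2.cvtColor(im,cv2.COLOR_BGR2HSV);out=[]
    blue=((hsv[...,0]>98)&(hsv[...,0]<125)&(hsv[...,1]>110)).astype(np.uint8)
    cs=cv2.findContours(blue,cv2.RETR_CCOMP,cv2.CHAIN_APPROX_NONE)
    for c,h in zip(cs[0],cs[1][0]):
        if h[3]<0 or not 60<cv2.contourArea(c)<3000: continue
        m=np.zeros(blue.shape,np.uint8);cv2.drawContours(m,[c],-1,1,-1);v=np.median(hsv[...,2][m>0])
        P=np.array([onz(i,q,.012)[:2] for q in c[:,0].astype(float)]).astype(np.float32)*1000
        (cx,cy),(w,hh),_=r=cv2.minAreaRect(P);b=cv2.boxPoints(r);e=max([b[1]-b[0],b[2]-b[1]],key=np.linalg.norm)
        ang=np.arctan2(e[1],e[0]);out.append((np.array([cx,cy])/1000,ang,v,max(w,hh),min(w,hh)))
        if show:print('blob px',c[:,0].mean(0).round(),'xy',np.round([cx,cy]).tolist(),'ang',round(np.degrees(ang)),'v',v,'size',round(max(w,hh)),round(min(w,hh)))
    return out
E
python3 - <<'E'
from h import *
i,im=load('w11');spills(i,im)
a,A1=load('w1');b,B1=load('w10')
T=A1[180:225,275:315];r=cv2.matchTemplate(B1[160:245,255:335],T,cv2.TM_CCOEFF_NORMED);_,v,_,l=cv2.minMaxLoc(r)
print('tube match',v,np.array(l)+[255,160],'expected shift',proj(b,MOUTH)-proj(a,MOUTH))
E
```

```text
blob px [213. 191.] xy [412.0, -161.0] ang 89 v 70.0 size 31 15
blob px [309. 157.] xy [403.0, -313.0] ang 87 v 180.0 size 33 18
blob px [302.  78.] xy [512.0, -344.0] ang -66 v 100.0 size 29 14
tube match 0.4784093499183655 [274 181] expected shift [[-1.21755126  1.11847637]]
```

Top half: tube back upright, with its mouth at (321,220) as at the start, and relays in the box. Bottom half: black relays at (330,358) and (235,481); white relay (338,445) stays. Picking the black ones.

```bash
cat > pick.py <<'E'
from h import *
def pick(xy,ang):
    q0=robot.get_state()['qpos'];best=None
    for a in (ang+np.pi/2,ang-np.pi/2):
        for z in (.16,):
            q=robot.ik([*xy,z],down(a))
            if q is not None and robot.ik([*xy,.0225],down(a)) is not None:
                d=abs(np.array(q)-q0).max()
                if best is None or d<best[0]: best=(d,a)
    D=down(best[1]);robot.gripper_to(.036)
    robot.move_ptp([*xy,.16],D);robot.move_linear([*xy,.05],.15)
    print('touch',robot.move_linear([*xy,.0225],.05,threshold=6));st()
    robot.gripper_to(0);s=st()
    robot.move_linear(s['ee_pos']+[0,0,.22],.2);s=robot.get_state();print('held %.4f'%s['opening'])
    return .009<s['opening']<.017
def drop(y=0):
    robot.move_ptp(bx(-.035,y,.25),DN);robot.move_linear(bx(-.035,y,.10),.15)
    robot.gripper_to(.04);robot.pause(.2);robot.move_linear(bx(-.035,y,.28),.2);st()
E
python3 - <<'E'
from pick import *
i,im=load('w11')
b=[x for x in spills(i,im,False) if x[2]<140]
for n,x in enumerate(b):
    if not pick(x[0],x[1]): print('FAILED');break
    drop(-.025*n)
    robot.move_ptp([.44,-.25,.36],DN);j,jm=snap('wrist','w%d'%(20+n));print('left:');spills(j,jm)
E
```

```text
touch False
t71.4 p [ 0.4116 -0.1611  0.0225] F [ 0.2 -0.1  0.8] op 0.0358 gf 0.0 q [-0.36  0.58  0.8   2.22 -0.72  0.63 -2.18]
t71.9 p [ 0.4118 -0.1609  0.0226] F [0.2 0.8 3. ] op 0.0124 gf 30.0 q [-0.36  0.58  0.8   2.22 -0.72  0.63 -2.18]
held 0.0119
t77.4 p [0.5614 0.1078 0.279 ] F [ 0.2 -0.  -0.4] op 0.0401 gf 0.0 q [-0.89  0.36  0.83  1.71 -0.28  1.2  -1.97]
left:
blob px [309. 157.] xy [403.0, -313.0] ang 86 v 187.0 size 32 17
blob px [302.  78.] xy [512.0, -344.0] ang -66 v 110.0 size 29 14
touch True
t81.6 p [ 0.5114 -0.344   0.0213] F [-1.3  1.3  7.4] op 0.0360 gf 3.9 q [-0.13  0.94  1.    1.79 -0.95  0.98 -1.46]
t82.1 p [ 0.5116 -0.3441  0.0213] F [-0.  -0.2  6.7] op 0.0121 gf 32.0 q [-0.13  0.94  1.    1.79 -0.95  0.98 -1.46]
held 0.0122
t87.9 p [0.5515 0.0849 0.279 ] F [ 0.1  1.  -0.2] op 0.0395 gf 0.0 q [-1.07  0.45  1.15  1.74 -0.43  1.24 -1.79]
left:
blob px [309. 157.] xy [403.0, -313.0] ang 86 v 187.0 size 32 18
```

Both black relays are in, the white one unmoved. Now close the lid along its arc, pressing on its plain margin at y = -65 mm.

```bash
python3 - <<'E'
from h import *
def tcp(th,n=0,r=.125):
    k=.005+.008*abs(np.sin(th))+n
    return bx(.08-r*np.cos(th)+k*np.sin(th),-.065,.09+r*np.sin(th)+k*np.cos(th)+.019)
ths=list(np.arange(1.35,.14,-.1))
assert all(robot.ik(tcp(t),DN) is not None for t in ths+[0])
robot.gripper_to(0)
s=tcp(1.4)+.05*EX
robot.move_ptp(s+[0,0,.12],DN);robot.move_linear(s,.15)
robot.move_linear(tcp(1.4),.08)
F=[]
for t in ths: robot.move_linear(tcp(t),.08);F.append(np.round(robot.get_state()['force'],1).tolist())
print(F);st()
snap('side','d30')
print(robot.move_linear(tcp(0,-.004),.03,threshold=28));a=st()
robot.pause(.2);print(robot.move_linear(tcp(0,-.007),.02,threshold=10));st()
E
```

```text
[[0.1, -0.9, 0.6], [0.2, -0.3, 0.1], [-0.0, -0.4, 0.4], [0.8, -0.3, -0.2], [0.4, -0.0, 0.1], [-1.1, -1.0, 0.3], [-0.5, 0.7, 0.4], [-0.4, 0.2, -0.5], [-0.4, -1.4, 0.4], [0.3, 0.4, 0.1], [0.7, 0.5, 0.0], [-0.1, -1.3, -0.1], [0.1, 0.2, 0.3]]
t97.1 p [0.5288 0.051  0.1333] F [0.1 0.2 0.3] op 0.0003 gf 0.0 q [-0.82  0.49  0.85  1.95 -0.46  0.91 -1.71]
True
t97.7 p [0.5282 0.0516 0.1211] F [ 0.5 -0.2  0.4] op 0.0004 gf 0.0 q [-0.81  0.51  0.83  1.96 -0.48  0.88 -1.7 ]
True
t98.3 p [0.5278 0.0518 0.1142] F [-3.9 -0.4 14.3] op 0.0004 gf 7.2 q [-0.8   0.52  0.82  1.97 -0.49  0.87 -1.69]
```

```bash
python3 - <<'E'
from h import *
P=bx(-.045,-.065,.114)
for k in range(3): print(robot.move_linear(P-[0,0,.008],.02,threshold=14));st()
robot.move_linear(P+[0,0,.03],.08);robot.pause(.3)
print('retouch',robot.move_linear(P-[0,0,.004],.01,threshold=4));st()
robot.move_linear(P+[0,0,.15],.2);robot.gripper_to(.05)
robot.move_ptp([.53,.16,.40],DN);a,A1=load('w1');b,B1=snap('wrist','w40');snap('side','d40');snap('scene','s40')
def red(im):
    hsv=cv2.cvtColor(im,cv2.COLOR_BGR2HSV);m=((hsv[...,0]<6)|(hsv[...,0]>174))&(hsv[...,1]>150)&(hsv[...,2]>60)
    c=max(cv2.findContours(m.astype(np.uint8),cv2.RETR_EXTERNAL,cv2.CHAIN_APPROX_NONE)[0],key=cv2.contourArea);return cv2.approxPolyDP(cv2.convexHull(c),5,True)[:,0].tolist()
print(red(A1),red(B1),'cam shift',(proj(b,BOX+[0,0,.1])-proj(a,BOX+[0,0,.1])))
for n,(x,y,w,h) in {'lever':(195,190,32,45),'mouth':(275,180,40,45)}.items():
    r=cv2.matchTemplate(B1[y-15:y+h+15,x-15:x+w+15],A1[y:y+h,x:x+w],cv2.TM_CCOEFF_NORMED);_,v,_,l=cv2.minMaxLoc(r);print(n,v,np.array(l)-15)
print('lever cam shift',proj(b,MOUTH+.082*EY+[0,0,.04])-proj(a,MOUTH+.082*EY+[0,0,.04]))
# rod handle in holder
for n in ('side','scene'):
    i=robot.camera_info(n);im=cv2.imread(f"pics/{'d' if n=='side' else 's'}40.png");hs=[]
    for q in (im,cv2.imread(f'pics/{n}0.png')):
        v=cv2.cvtColor(q,cv2.COLOR_BGR2HSV);u=proj(i,[.4168,.3655,.15])[0].astype(int)
        w=v[u[1]-20:u[1]+20,u[0]-15:u[0]+15];m=(w[...,0]<18)&(w[...,1]>150);hs.append((m.sum(),np.argwhere(m).mean(0).round(1).tolist()))
    print(n,hs)
E
```

```text
True
t98.5 p [0.5278 0.0517 0.1141] F [-5.1  0.7 17.5] op 0.0005 gf 8.7 q [-0.8   0.52  0.82  1.97 -0.5   0.87 -1.69]
True
t98.8 p [0.5278 0.0517 0.1141] F [-6.   0.5 17.7] op 0.0004 gf 9.1 q [-0.8   0.52  0.82  1.97 -0.5   0.87 -1.69]
True
t99.0 p [0.5278 0.0517 0.1141] F [-6.8 -0.8 18.8] op 0.0007 gf 9.4 q [-0.8   0.52  0.82  1.97 -0.5   0.87 -1.69]
retouch True
t102.4 p [0.5271 0.052  0.1142] F [-1.8  1.1  7.5] op 0.0003 gf 3.7 q [-0.8   0.51  0.82  1.97 -0.5   0.87 -1.69]
[[348, 24], [344, 149], [228, 152], [222, 27]] [[349, 26], [344, 151], [227, 151], [224, 27]] cam shift [[0.1951018  0.96269267]]
lever 0.7723881006240845 [-2  0]
mouth 0.4746876060962677 [-2  1]
lever cam shift [[-2.38814626 -0.19562647]]
side [(np.int64(38), [20.5, 15.7]), (np.int64(35), [20.4, 15.2])]
scene [(np.int64(14), [17.3, 15.5]), (np.int64(32), [19.2, 15.7])]
```

```bash
python3 - <<'E'
from h import *
p=robot.get_state()['ee_pos'];robot.move_ptp([.44,-.25,.45],DN)
def orange(q,i):
    v=cv2.cvtColor(q,cv2.COLOR_BGR2HSV);u=proj(i,[.4168,.3655,.15])[0].astype(int);w=v[u[1]-20:u[1]+20,u[0]-15:u[0]+15];m=(w[...,0]<18)&(w[...,1]>150);return m.sum(),np.argwhere(m).mean(0).round(1)
for n in('side','scene'):
    i,im=snap(n,n+'50');o=cv2.imread(f'pics/{n}0.png');print(n,orange(im,i),orange(o,i))
    d=cv2.absdiff(im,o).max(2);d=cv2.medianBlur(d,5)>60
    for c in cv2.findContours(d.astype(np.uint8),cv2.RETR_EXTERNAL,cv2.CHAIN_APPROX_NONE)[0]:
        if cv2.contourArea(c)>12:print('  diff',cv2.boundingRect(c),np.round(onz(i,c[:,0].mean(0),.02)[:2],2))
E
```

```text
side (np.int64(1), array([4., 4.])) (np.int64(35), array([20.4, 15.2]))
  diff (251, 312, 7, 8) [ 0.51 -0.35]
  diff (149, 220, 72, 38) [ 0.3  -0.06]
  diff (42, 203, 8, 9) [-0.22  0.16]
  diff (114, 153, 66, 53) [0.14 0.28]
  diff (24, 153, 5, 9) [-0.42  0.5 ]
  diff (41, 142, 18, 6) [-0.34  0.58]
  diff (191, 138, 33, 23) [0.39 0.47]
  diff (29, 101, 16, 5) [-0.55  1.02]
  diff (187, 92, 53, 40) [0.42 0.81]
  diff (20, 92, 8, 9) [-0.66  1.11]
  diff (72, 89, 41, 109) [-0.15  0.57]
  diff (176, 73, 13, 19) [0.22 1.17]
  diff (37, 72, 35, 17) [-0.52  1.27]
  diff (154, 48, 8, 4) [0.02 1.73]
  diff (134, 27, 16, 17) [-0.13  2.08]
  diff (61, 16, 34, 92) [-0.49  1.68]
  diff (98, 14, 26, 15) [-0.46  2.48]
  diff (151, 0, 93, 89) [0.29 1.82]
  diff (12, 0, 24, 53) [-1.16  2.47]
  diff (5, 0, 18, 36) [-1.36  2.75]
scene (np.int64(14), array([17.3, 15.5])) (np.int64(32), array([19.2, 15.7]))
  diff (398, 194, 39, 18) [0.29 0.49]
  diff (364, 182, 28, 14) [0.24 0.35]
  diff (230, 173, 66, 48) [ 0.31 -0.03]
  diff (333, 168, 21, 15) [0.19 0.24]
  diff (446, 124, 5, 5) [-0.2   0.69]
  diff (480, 64, 21, 9) [-0.81  1.05]
  diff (468, 63, 7, 5) [-0.82  0.95]
  diff (304, 48, 13, 10) [-0.81  0.09]
  diff (266, 46, 11, 9) [-0.81 -0.12]
  diff (142, 42, 9, 6) [-0.82 -0.81]
```

```bash
python3 - <<'E'
from h import *
i=robot.camera_info('scene');u=proj(i,[.4168,.3655,.15])[0].astype(int)
for f in('scene0','scene50'):
    w=cv2.cvtColor(cv2.imread(f'pics/{f}.png'),cv2.COLOR_BGR2HSV)[u[1]-12:u[1]+14,u[0]-6:u[0]+6]
    for t in(80,110,150):
        m=((w[...,0]<18)|(w[...,0]>175))&(w[...,1]>t);print(f,t,m.sum(),np.argwhere(m).mean(0).round(1))
E
```

```text
scene0 80 79 [12.6  6.3]
scene0 110 63 [12.3  6.4]
scene0 150 32 [11.2  6.7]
scene50 80 66 [13.2  5.4]
scene50 110 52 [12.8  5.7]
scene50 150 14 [9.3 6.5]
```

```bash
python3 -c "
from h import *
st();print(robot.sign_off())"
```

```text
t106.7 p [ 0.4407 -0.249   0.4498] F [-0.3  0.   0.4] op 0.0502 gf 0.0 q [-0.52  0.1   1.07  1.58 -0.09  1.52 -1.42]
the job is handed in; nothing more can be done
None
```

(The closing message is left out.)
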